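# Snap the filter cartridge into the rig's quick coupler

### The arm

A 6-joint arm with a two-finger parallel gripper is mounted at the origin on the work surface. World frame = base frame: x ahead of the robot, y to its left, z up, the work surface at z = 0. Lengths are in m, angles in rad, forces in N, time in s.
With the tool pointing down it reaches from about 0.4 to 0.825 m from the base axis. Payload 7 kg.
Tool frame: the origin (TCP) lies at the very end of the fingers, on their centre line; the grasp point (between the pads) lies grip_point_offset behind it (grip_point_offset is the distance from the TCP to the grasp point, in m); z points along the fingers, y is the line along which they close (so a half turn about z gives the same grasp; the last joint's range is limited). The gripper opens to 85 mm and grips with 20 to 120 N. Pads are 22 mm wide; open, the fingers measure 114 mm over their backs; the gripper's body (76 mm by 85 mm) begins 54 mm behind the grasp point. The pads swing forward as they close: fully open they stand 13 mm farther back than shut.
Start: joints at [-0.981, 0.359, 0.012, 0, -1.224, -0.288], TCP at [0.201, -0.644, 0.231] pointing down, gripper open.
Joint ranges: [-3.07, 3.07], [-1.43, 2.12], [-1.02, 1.25], [-3.03, 1.67], [-3.05, -0], [-3.03, 3.03]. Speed limits (rad/s): [2.39, 2.39, 3.01, 3.14, 3.14, 3.14].

### API

Orientations are given as [roll, pitch, yaw] about the fixed x, y, z axes, in that order (R = Rz(yaw) Ry(pitch) Rx(roll)).
In Python, from workcell import read_state, snapshot, get_calibration, close_job, grip_point_offset gives the robot as it stands.
- The arm moves only by the tool move_arm, never from a script. Its argument "motion" is a list of rows, each an object of numbers: "dx", "dy", "dz": the shift along the world's x, y, z as a fraction of full scale; "wx", "wy", "wz": the turn, a rotation vector about the world's x, y, z as a fraction of full scale; "fingers": the opening, from 0 (shut) to 1 (fully open). A call has 1 to 12 rows; each row shifts and turns the commanded pose from where the row before left it; what a row does not reach is not made up. Full scale, the value 1, is 0.4 m for a shift and pi/2 rad for a turn. A row lasts 1/10 s, in which the tool goes at most 50 mm and 8.59 degrees, less where a joint would pass 70% of its speed; a pose out of reach is approached as far as the arm can. A call with a number of a shift or a turn outside -1 to 1 is refused whole. A call with a gripper value outside its range is refused whole. The fingers move at their own pace and stop on an object; the grip force is fixed at half the most. Time passes only in rows, so rows that do not move let the fingers close. It gives the time, the measured TCP pose, the force, the opening and the grip force at its end, in the units of the state.
- read_state(): the state, without advancing time (a new reading comes with each control period).
- snapshot(name): name is "scene" or "top" or "wrist"; returns the picture (480x640x3 uint8, red, green, blue); there is no depth.
- get_calibration(name): a dict with "fx", "fy", "cx", "cy" (pixels), "k1" (the pictures are not rectified: a ray, as slopes to the right and down, at radius r is drawn at 1 + k1 r^2 times it, then the intrinsics apply), "T" (4x4, takes a point from camera to world coordinates). Camera axes: x right, y up, looking along -z (the intrinsics and any distortion apply to the point x, -y, -z); pixel columns grow to the right and rows downward; lengths in m; the calibration is good to about 2 mm. A picture is of the moment at which its call begins: read the wrist's pose just before it. get_calibration takes no time and is no camera call; for the wrist camera it gives the pose at the moment of the call.
- close_job(): hands the job in; it is judged then, once.
The state is a dict: "clock": time; "joints": joint angles; "qvel": joint speeds; "tau": joint torques, N m; "position": TCP position; "ee_rot": TCP orientation; "force": force on the tool from outside, world axes, zero at the start; "ft_torque": the same for the moment, N m; "opening": finger opening in m; "gripper_force": force on a finger pad.
Only numpy, scipy, OpenCV 4.12 (cv2) and the standard library are available. Lean on these libraries where they do the work, as an engineer would, in place of code of your own. Each camera call takes 0.05 s, during which the arm holds its last target. There are 200 camera calls.

### The job

Fit the filter cartridge into the quick coupler on the blue-tray rig: first pull the coupler's sprung sleeve back along its axis until its catch holds it back and let go of it, then take the filter cartridge out of the grey stand and push it fully home in the coupler until the sleeve springs forward and locks it in, and let go. Leave the stopper, the bottle and the wrench where they are.

Things in the scene. Friction and masses are not known exactly. Their poses are not given: they have to be found in the camera images.
- socket: Steel socket of the quick coupler. Origin: centre of its mouth, 123 mm above the bench; own +z points out of the mouth along the coupler's axis, leaning 20 degrees from vertical towards the rig's front; own +x points to the rig's back. Bore 18 mm across, outside 25 mm. Inside, 12 mm deep, two locking dogs bar the way unless the sleeve is back. Below: aluminium block, top 50 mm above bench.
- poppet_top (a point): Top of the sprung poppet inside the socket's bore, 20 mm deep (moves with it). The cartridge's nipple presses it: 4 N at first, 8 N after 10 mm. Pressed about 9 mm it trips the catch and the sleeve is freed; just before, the total push needed rises to 10 to 20 N.
- catch_tip (a point): Tip of the catch (sear): a small dark steel hook on a post behind the sleeve, on the socket's own +x side. In socket axes it fills x = 20 to 32 mm, y = -5 to 5 mm, z = -60 to -38 mm; keep the fingers off it by gripping the sleeve along the socket's own y. It hooks over the sleeve's flange and is sprung: the flange pushes it aside as the sleeve is pulled back.
- sleeve (a joint): Sleeve slide, m: 0 fully forward, grows as it is pulled back (along the socket's -z), end stop 0.012. Its spring pushes forward with 4.5 N at 0, 7.5 N at the stop; the catch adds a few N on the way and the stop is hard. Past about 0.0100 the catch clicks in; let go, the sleeve then stays at about 0.0095. Freed, it springs to 0; if the cartridge is not deep enough the dogs stop it above 0.005.
- sleeve_grip (a point): Point on the coupler's axis inside the knurled steel sleeve, moving with it; 18 mm below the mouth when forward. Sleeve: tube 34 mm across, from 15 mm above to 19 mm below this point, with a rear flange 46 mm across, 3 mm thick (top 18 mm below this point) that fingertips can press on. Axes as the socket's.
- filter: Filter cartridge, loose, upright in one of the stand's two holes, its shoulder on the stand's top. Plain aluminium cylinder 32 mm across (z = 36 to 90 mm), steel button 12 mm across on top (to 94 mm), about 0.16 kg. Origin: tip of its nipple; +z up its axis. Nipple 16 mm across, 30 mm long, 1 mm tip chamfer, grooved; shoulder 28 mm across at z = 30 to 36 mm. Fits at any turn about its axis.
- filter_grip (a point): Point on the cartridge's axis 66 mm above its nipple tip, midway up the cylinder: where to grip it.
- filter_shoulder (a point): Point on the cartridge's axis at the underside of its shoulder, 30 mm above its nipple tip. It meets the socket's mouth when fully home; once let go, the locked cartridge rises again by about 3 mm, still locked.
- stand: Grey plastic block, fixed, 60 x 170 x 45 mm; origin under its centre, z up, two holes 21 mm across and 36 mm deep at own y = -45 and +45 mm.
- stopper: Bystander: steel blanking stopper with a mushroom-shaped knob 36 mm across, 60 mm long in all, in the stand's other hole. Origin at its nipple tip, +z up.
- bottle: Bystander: white plastic bottle 44 mm across, 85 mm tall, standing on the bench beyond the work. Origin at its underside.
- wrench: Bystander: steel wrench 130 mm long, lying on the bench between the rig and the stand. Origin under its middle.
- rig: The rig: blue tray 220 x 170 mm with an 18 mm lip, carrying the block with the coupler and a steel block behind it (54 mm high). Fixed. Origin: under the tray's centre, z up; its front is own -x.

How it is judged:
On the way, in this order (a step that is already met when the one before it is completed fails the run):
1. the sleeve is caught back by its catch and let go, with the cartridge not yet in the coupler (value of joint sleeve above 0.0085 m and contact force between the fingers and socket below 0.3 N and distance between filter_shoulder and socket above 0.06 m), for 0.3 s.
2. the cartridge is home in the coupler and the sleeve has sprung forward over it (z of filter_shoulder in the frame of socket below 0.0045 m and distance between filter_shoulder and socket below 0.006 m and value of joint sleeve below 0.0015 m), for 0.2 s.
At the end, for the whole second after the job is handed in: The cartridge sits in the coupler, its shoulder within 4.5 mm of the socket's mouth along the axis and within 6 mm in all, its axis within 0.12 rad of the coupler's; the sleeve is fully forward (within 1.5 mm); the cartridge is at rest and let go (all of step 2 and angle between the z axis of filter and the z axis of socket, either way round below 0.12 rad and linear speed of filter below 0.01 m/s); the robot touches nothing.
It fails at once if the stopper is lifted or moved more than 20 mm (distance of stopper from where it was at the start of the episode above 0.02 m).
It fails at once if the bottle is moved more than 20 mm or tipped (distance of bottle from where it was at the start of the episode above 0.02 m or angle between bottle's own z axis and vertical above 0.5 rad).
It fails at once if the wrench is moved more than 20 mm (distance of wrench from where it was at the start of the episode above 0.02 m).
It also fails if it takes over 67 s, if anything falls off the work surface, if the arm or the gripper's body presses on something with over 40 N, if the wrist force passes 120 N, or if a joint passes its speed limit or range.

## Working session

There is one attempt and no reset: what is moved stays moved. The work goes in short steps, Python scripts to look and compute and a tool call to move; the robot and the scene stay as the last step left them, time stands still between calls to the robot, and variables do not carry over. Pictures are saved under pics/ and viewed, at most 10 in all, crops included, and the job is handed in when it is done.

Besides the shell and the picture viewer there is one more tool, called after "Emit:" as name(argument=value, ...), one argument or row to a line, values as JSON. move_arm: Moves the arm, as the interface text tells. Shift numbers are shares of 0.4 m and turn numbers shares of pi/2 rad, none past 1 either way. Its arguments: {"type":"object","properties":{"motion":{"type":"array"}},"required":["motion"]}

```bash
mkdir -p pics; ls
python3 - <<'E'
from workcell import *
import cv2
print(read_state()); print(grip_point_offset() if callable(grip_point_offset) else grip_point_offset)
for n in ("scene","top"):
    c=get_calibration(n); print(n,c)
    cv2.imwrite(f"pics/{n}0.png",snapshot(n)[:,:,::-1])
E
```

```text
pics
{'clock': 0.0, 'joints': array([-9.80888987e-01,  3.59384104e-01,  1.10714519e-02, -3.45037504e-04,
       -1.22409195e+00, -2.88133426e-01]), 'qvel': array([-5.19078389e-04,  4.12186703e-05, -1.11175466e-03, -6.18879069e-04,
        5.30367612e-04, -1.43870462e-03]), 'tau': array([-8.92158369e-04, -5.83320773e+01,  2.93435133e+01,  6.93689033e+00,
       -5.72802630e-03, -5.96634686e-05]), 'position': array([ 0.20047594, -0.64404653,  0.23037188]), 'ee_rot': array([ 3.13995850e+00, -1.46068784e-04, -2.83993613e+00]), 'force': array([-0.37957351, -0.21413308, -0.14567201]), 'ft_torque': array([ 0.01169146,  0.00855783, -0.01509073]), 'gripper_force': 0.0, 'opening': 0.08513296282320557}
0.0187
scene {'fx': 462.4463230455985, 'fy': 462.4463230455985, 'cx': 323.2526199706341, 'cy': 240.16008274679348, 'k1': -0.1038660632661595, 'T': array([[ 0.29324101, -0.66460153,  0.68725143,  1.14588978],
       [ 0.95595458,  0.1943045 , -0.21999229, -0.1651739 ],
       [ 0.01267116,  0.72149191,  0.69230692,  0.64882752],
       [ 0.        ,  0.        ,  0.        ,  1.        ]])}
top {'fx': 491.84326313719987, 'fy': 491.84326313719987, 'cx': 312.5277889886435, 'cy': 241.22415683023678, 'k1': 0.011963806173435171, 'T': array([[-0.01290406,  0.98100885, -0.19353323,  0.44295938],
       [-0.99885412, -0.00372593,  0.04771327,  0.03712788],
       [ 0.04608605,  0.19392716,  0.97993282,  0.8787469 ],
       [ 0.        ,  0.        ,  0.        ,  1.        ]])}
```

View pics/scene0.png

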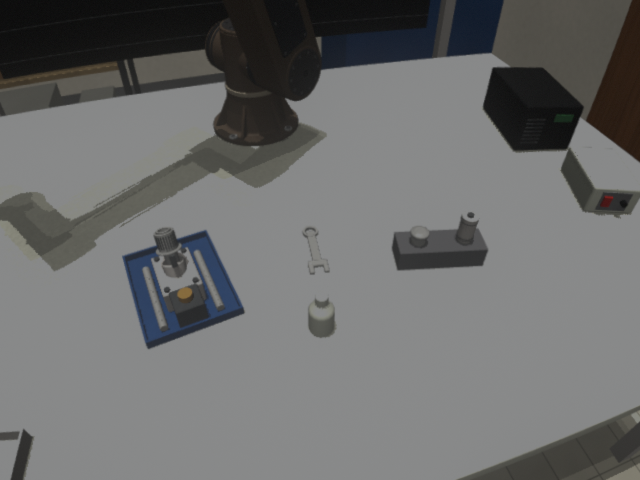

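View pics/top0.png

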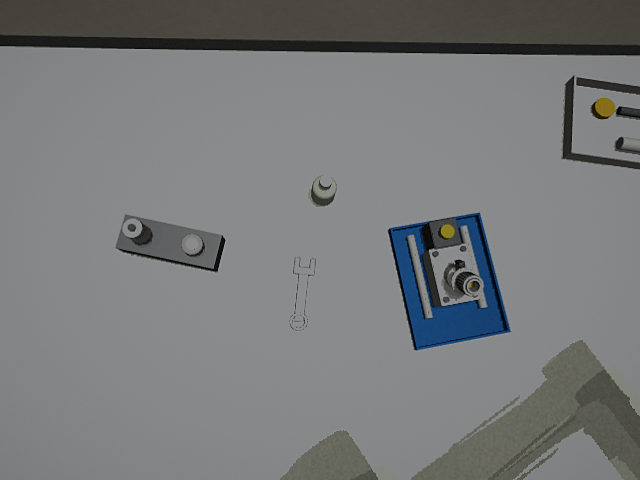

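```bash
cat > h.py <<'E'
import numpy as np, cv2
from workcell import *
def ray(c,px):
    d=np.array([(px[0]-c["cx"])/c["fx"],(px[1]-c["cy"])/c["fy"]]); u=d.copy()
    for _ in range(20): u=d/(1+c["k1"]*(u@u))
    T=c["T"]; return T[:3,3], T[:3,:3]@np.array([u[0],-u[1],-1.])
def plane(c,px,z):
    o,d=ray(c,px); return o+d*(z-o[2])/d[2]
def proj(c,P):
    T=c["T"]; p=T[:3,:3].T@(np.asarray(P)-T[:3,3]); u=np.array([p[0],-p[1]])/-p[2]
    u=u*(1+c["k1"]*(u@u)); return np.array([c["fx"]*u[0]+c["cx"],c["fy"]*u[1]+c["cy"]])
def tri(rs):
    A=0;b=0
    for o,d in rs:
        d=d/np.linalg.norm(d); M=np.eye(3)-np.outer(d,d); A=A+M; b=b+M@o
    return np.linalg.solve(A,b)
E
python3 - <<'E'
from h import *
t=cv2.imread("pics/top0.png"); s=cv2.imread("pics/scene0.png")
for n,im in (("top",t),("scene",s)):
    c=get_calibration(n)
    h=cv2.cvtColor(im,cv2.COLOR_BGR2HSV); m=cv2.inRange(h,(100,120,40),(125,255,255))
    if n=="scene": m[:200]=0
    k=max(cv2.findContours(m,0,1)[0],key=cv2.contourArea); hull=cv2.convexHull(k)
    q=cv2.approxPolyDP(hull,8,True)[:,0]
    P=np.array([plane(c,p,.018) for p in q]); print(n,q.tolist(),P[:,:2].round(4).tolist(),P.mean(0).round(4))
    m=cv2.minAreaRect(np.array([plane(c,p,.018)[:2] for p in hull[:,0]],np.float32)); print(m)
f=lambda im,x,y,w,h,k:cv2.resize(im[y:y+h,x:x+w],None,fx=k,fy=k,interpolation=cv2.INTER_CUBIC)
cv2.imwrite("pics/c1.png",np.vstack([np.hstack([f(t,425,225,80,60+20,5),f(t,110,205,80,80,5)])[:300*2],
 np.hstack([f(s,140,215,80,60-20,5),f(s,400,205,80,40,5)])]))
E
```

```text
top [[479, 213], [510, 331], [417, 349], [390, 228]] [[0.6645, -0.311], [0.4513, -0.349], [0.4226, -0.1829], [0.6368, -0.1453]] [ 0.5438 -0.2471  0.018 ]
((0.5437636375427246, -0.2467559278011322), (0.21871601045131683, 0.1701294183731079), 9.891820907592773)
scene [[241, 306], [146, 341], [128, 261], [205, 237]] [[0.6363, -0.1484], [0.665, -0.3105], [0.4701, -0.3383], [0.445, -0.1878]] [ 0.5541 -0.2462  0.018 ]
((0.5549001693725586, -0.24510224163532257), (0.1988760530948639, 0.16456644237041473), 9.298746109008789)
```

View pics/c1.png

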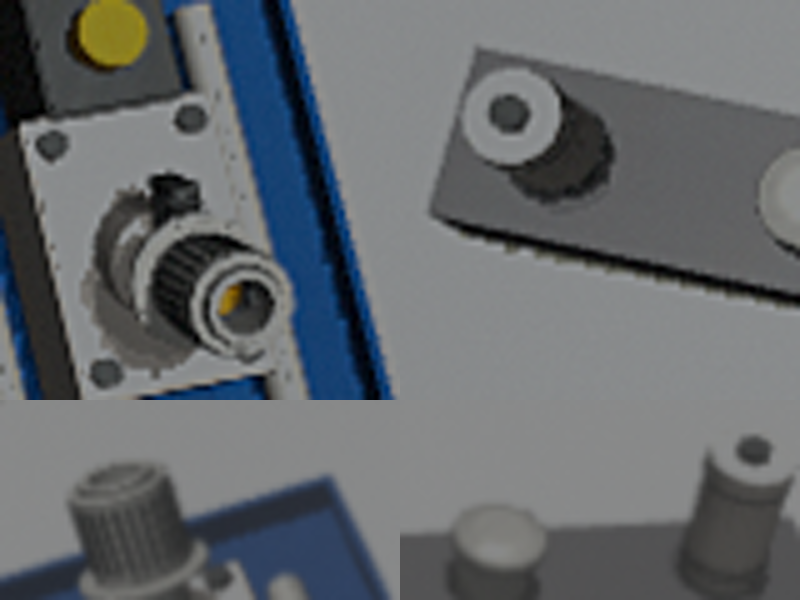

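```bash
cat >> h.py <<'E'
from scipy.spatial.transform import Rotation as Ro
def rigR(yaw=np.radians(9.9)):
    return (Ro.from_euler("z",yaw)*Ro.from_euler("y",-20,degrees=True)).as_matrix()   # socket axes
def toolR(S): return np.column_stack([-S[:,0],S[:,1],-S[:,2]])
def need(p,R):
    s=read_state(); R0=Ro.from_euler("xyz",s["ee_rot"])
    w=(Ro.from_matrix(R)*R0.inv()).as_rotvec()
    print("shift/0.4",((np.asarray(p)-s["position"])/.4).round(4),"turn",(w/(np.pi/2)).round(4))
E
python3 - <<'E'
from h import *
t,s,w=[get_calibration(n) for n in("top","scene","wrist")]
for n,a,b,z in(("mouth",(473.6,285.2),(163.2,231.2),.123),("button",(131.6,227.2),(470.2,214.6),.109)):
    print(n,plane(t,a,z),plane(s,b,z),tri([ray(t,a),ray(s,b)]))
st=read_state(); R=Ro.from_euler("xyz",st["ee_rot"]).as_matrix()
print("cam in tool",R.T@(w["T"][:3,3]-st["position"]),"\n",(R.T@w["T"][:3,:3]).round(3),w["fx"],w["cx"],w["cy"],w["k1"])
S=rigR(); print(S.round(3)); print("wrist sees tcp",proj(w,st["position"]))
m=plane(t,(473.6,285.2),.123); need(m+S@[0,0,.10],toolR(S))
E
```

```text
mouth [ 0.52123    -0.25068389  0.123     ] [ 0.52722519 -0.25094544  0.123     ] [ 0.52173901 -0.25202486  0.11850287]
button [0.61859677 0.28483842 0.109     ] [0.62084149 0.28308546 0.109     ] [0.61889974 0.28514646 0.10699856]
cam in tool [ 0.0656398   0.00042172 -0.14286418] 
 [[ 0.001  0.966  0.259]
 [ 1.    -0.001 -0.   ]
 [ 0.     0.259 -0.966]] 389.9726661259354 315.3386356157437 234.70541647475974 -0.08416477658886154
[[ 0.926 -0.172 -0.337]
 [ 0.162  0.985 -0.059]
 [ 0.342  0.     0.94 ]]
wrist sees tcp [314.20110477 301.02769168]
shift/0.4 [ 0.7176  0.9688 -0.0337] turn [ 0.0514 -0.2164 -0.0814]
```

Emit:
move_arm(
  motion=[
    {"dx":0.072,"dy":0.097,"dz":0.005,"wx":0.005,"wy":-0.022,"wz":-0.008,"fingers":1},
    {"dx":0.072,"dy":0.097,"wx":0.005,"wy":-0.022,"wz":-0.008},
    {"dx":0.072,"dy":0.097,"wx":0.005,"wy":-0.022,"wz":-0.008},
    {"dx":0.072,"dy":0.097,"wx":0.005,"wy":-0.022,"wz":-0.008},
    {"dx":0.072,"dy":0.097,"wx":0.005,"wy":-0.022,"wz":-0.008},
    {"dx":0.072,"dy":0.097,"wx":0.005,"wy":-0.022,"wz":-0.008},
    {"dx":0.072,"dy":0.097,"wx":0.005,"wy":-0.022,"wz":-0.008},
    {"dx":0.072,"dy":0.097,"wx":0.005,"wy":-0.022,"wz":-0.008},
    {"dx":0.072,"dy":0.097,"wx":0.005,"wy":-0.022,"wz":-0.008},
    {"dx":0.07,"dy":0.096,"dz":-0.02,"wx":0.005,"wy":-0.02,"wz":-0.008},
    {},
    {},
  ],
)

```text
invalid input
```

Run:
```python
from h import *
import pickle
S=rigR(); m=np.array([.5215,-.251,.123]); need(m+S@[0,0,.10],toolR(S))
c=get_calibration("wrist"); im=snapshot("wrist")[:,:,::-1]; pickle.dump((c,im),open("w1.pkl","wb"))
print(proj(c,m), proj(c,m+S@[.0125,0,0]),proj(c,m+S@[0,.0125,0]),proj(c,m+S@[0,0,-.078]))
cv2.imwrite("pics/w1.png",im)
```

```text
shift/0.4 [ 0.7182  0.968  -0.0337] turn [ 0.0514 -0.2164 -0.0814]
[565.88479425 600.68161026] [563.2925659  609.91001371] [575.22922354 599.5736796 ] [530.87122817 558.74710371]
```

View pics/w1.png

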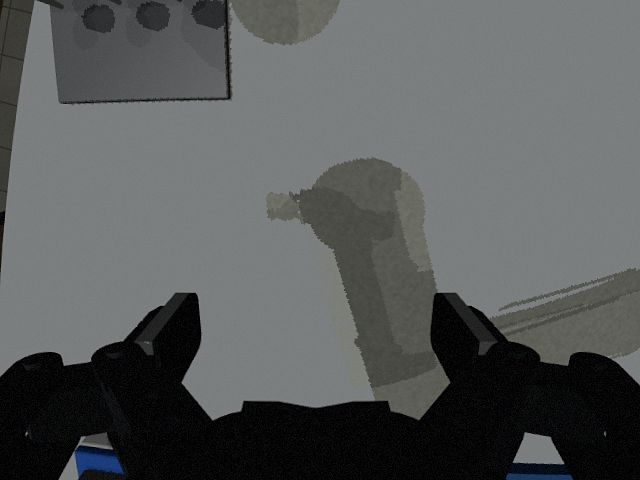

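The picture shows only bench, with the fingertips near (190,295) and (440,295); the move was refused, probably because the rows lacked some fields. I'll resend it with full rows.

Emit:
move_arm(
  motion=[
    {"dx":0.072,"dy":0.097,"dz":0.005,"wx":0.005,"wy":-0.022,"wz":-0.008,"fingers":1},
    {"dx":0.072,"dy":0.097,"dz":0,"wx":0.005,"wy":-0.022,"wz":-0.008,"fingers":1},
    {"dx":0.072,"dy":0.097,"dz":0,"wx":0.005,"wy":-0.022,"wz":-0.008,"fingers":1},
    {"dx":0.072,"dy":0.097,"dz":0,"wx":0.005,"wy":-0.022,"wz":-0.008,"fingers":1},
    {"dx":0.072,"dy":0.097,"dz":0,"wx":0.005,"wy":-0.022,"wz":-0.008,"fingers":1},
    {"dx":0.072,"dy":0.097,"dz":0,"wx":0.005,"wy":-0.022,"wz":-0.008,"fingers":1},
    {"dx":0.072,"dy":0.097,"dz":0,"wx":0.005,"wy":-0.022,"wz":-0.008,"fingers":1},
    {"dx":0.072,"dy":0.097,"dz":0,"wx":0.005,"wy":-0.022,"wz":-0.008,"fingers":1},
    {"dx":0.072,"dy":0.097,"dz":0,"wx":0.005,"wy":-0.022,"wz":-0.008,"fingers":1},
    {"dx":0.07,"dy":0.096,"dz":-0.02,"wx":0.005,"wy":-0.02,"wz":-0.008,"fingers":1},
    {"dx":0,"dy":0,"dz":0,"wx":0,"wy":0,"wz":0,"fingers":1},
    {"dx":0,"dy":0,"dz":0,"wx":0,"wy":0,"wz":0,"fingers":1},
  ],
)

```text
clock: 1.35
position: [0.4879, -0.2557, 0.2252]
ee_rot: [-3.137, 0.35, -2.963]
force: [-1.0, 0.0, 1.1]
opening: 0.0853
gripper_force: 0.0
```

Run:
```python
from h import *
import pickle
S=rigR(); m=np.array([.5215,-.251,.123]); need(m+S@[0,0,.10],toolR(S))
c=get_calibration("wrist"); im=snapshot("wrist")[:,:,::-1]; pickle.dump((c,im),open("w1.pkl","wb"))
print(proj(c,m), proj(c,m+S@[.0125,0,0]),proj(c,m+S@[0,.0125,0]),proj(c,m+S@[0,0,-.078]))
cv2.imwrite("pics/w2.png",im)
```

```text
shift/0.4 [-0.0003 -0.0029 -0.0205] turn [ 0.0027  0.0014 -0.0026]
[313.38586661 227.69465786] [313.29473473 245.79293494] [332.27316698 227.82237523] [314.08903612 205.55295631]
```

View pics/w2.png

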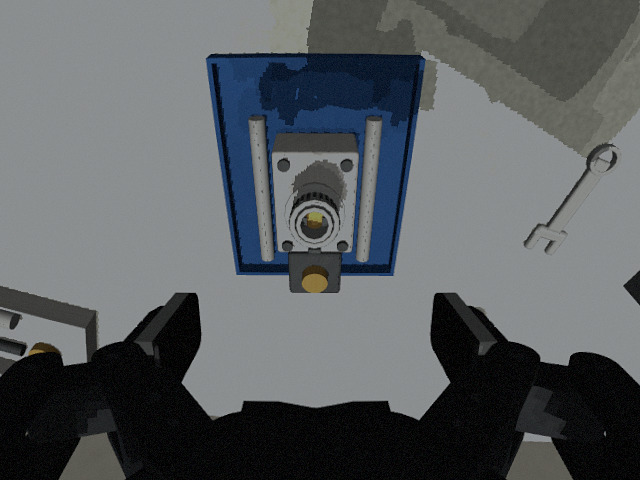

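Wrist view: the mouth ring is at about (315,222), the tray is square to the picture, and the wrench is at (575,200). Next I fit the ring and the tray precisely.

Run:
```python
from h import *
import pickle
c,im=pickle.load(open("w1.pkl","rb"))
h=cv2.cvtColor(im,cv2.COLOR_BGR2HSV); m=cv2.inRange(h,(100,120,30),(130,255,255))
k=cv2.convexHull(max(cv2.findContours(m,0,1)[0],key=cv2.contourArea))
P=np.array([plane(c,p,.018)[:2] for p in k[:,0].astype(float)],np.float32); print(cv2.minAreaRect(P))
g=cv2.cvtColor(im,cv2.COLOR_BGR2GRAY)
x0,y0=275,180; z=cv2.resize(g[y0:y0+80,x0:x0+80],None,fx=8,fy=8,interpolation=cv2.INTER_CUBIC)
ci=cv2.HoughCircles(cv2.GaussianBlur(z,(9,9),2),cv2.HOUGH_GRADIENT,1.2,10,param1=80,param2=25,minRadius=80,maxRadius=260)
print([[ (a+.5)/8-.5+x0,(b+.5)/8-.5+y0,r/8] for a,b,r in ci[0][:6]])
for th in(70,90,110,130):
    b=cv2.threshold(z,th,255,0)[1]
    for q in cv2.findContours(b,cv2.RETR_LIST,1)[0]:
        if cv2.contourArea(q)>15000 and len(q)>40:
            (a,d),(r1,r2),_=cv2.fitEllipse(q); print(th,round((a+.5)/8-.5+x0,1),round((d+.5)/8-.5+y0,1),r1/16,r2/16)
v=cv2.cvtColor(z,cv2.COLOR_GRAY2BGR); cv2.imwrite("pics/w2c.png",v[:600])
```

```text
((0.5422650575637817, -0.2470700740814209), (0.22229719161987305, 0.16967052221298218), 9.91026496887207)
[[np.float32(313.9375), np.float32(224.1875), np.float32(19.675)], [np.float32(313.7875), np.float32(225.6875), np.float32(18.325)], [np.float32(313.9375), np.float32(222.8375), np.float32(19.0)], [np.float32(313.1875), np.float32(220.5875), np.float32(21.115)], [np.float32(311.6875), np.float32(223.1375), np.float32(22.135002)], [np.float32(316.7875), np.float32(222.8375), np.float32(17.035)]]
70 313.3 227.2 10.814433097839355 14.130702018737793
70 314.2 216.9 40.60505676269531 42.9636116027832
90 313.7 226.7 11.926212310791016 14.23466682434082
90 314.2 216.3 41.434600830078125 42.98566436767578
110 313.7 226.6 12.308440208435059 14.472025871276855
110 313.9 225.0 17.20045280456543 17.747581481933594
110 314.0 223.8 19.679170608520508 20.116960525512695
110 314.4 215.2 40.59257125854492 43.58791732788086
130 313.9 226.7 12.355565071105957 15.05691909790039
130 313.9 225.0 16.772436141967773 17.455543518066406
130 314.0 223.9 20.080078125 20.447290420532227
130 315.1 213.9 37.43230438232422 46.965049743652344
```

View pics/w2c.png

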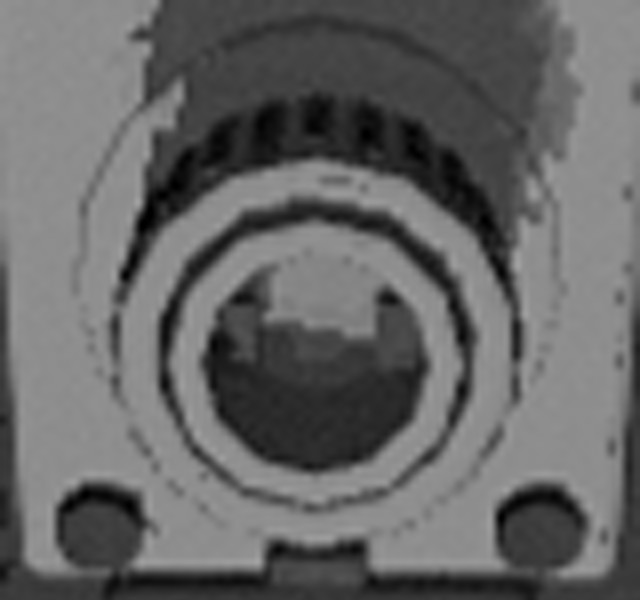

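The mouth is centred at (314.2,224.8) in the full picture, and the catch is at about (315,251).

Run:
```python
from h import *
import pickle
c,im=pickle.load(open("w1.pkl","rb")); t=get_calibration("top")
print(plane(c,(314.2,224.8),.123), tri([ray(c,(314.2,224.8)),ray(t,(473.6,285.2))]))
S=rigR(); m=plane(c,(314.2,224.8),.123); 
print((Ro.from_euler('z',-9.9,degrees=True).apply(m-[.5423,-.247,0])))
m=.6*m+.4*np.array([.5212,-.2507,.123]); print(m)
need(m+S@[0,0,-.035],toolR(S)); need(m+S@[0,0,.02],toolR(S)); print(S[:,2])
```

```text
[ 0.5191387  -0.25087262  0.123     ] [ 0.52106827 -0.25102682  0.12081525]
[-0.02348223  0.00016715  0.123     ]
[ 0.51996322 -0.25080357  0.123     ]
shift/0.4 [ 0.11    0.0199 -0.3381] turn [ 0.0028  0.0014 -0.0016]
shift/0.4 [ 0.0637  0.0118 -0.2089] turn [ 0.0028  0.0014 -0.0016]
[-0.33692723 -0.05880322  0.93969262]
```

Emit:
move_arm(
  motion=[
    {"dx":0.032,"dy":0.006,"dz":-0.1045,"wx":0.003,"wy":0.0014,"wz":-0.0016,"fingers":1},
    {"dx":0.032,"dy":0.006,"dz":-0.1045,"wx":0,"wy":0,"wz":0,"fingers":1},
    {"dx":0.0116,"dy":0.002,"dz":-0.0323,"wx":0,"wy":0,"wz":0,"fingers":1},
    {"dx":0.0116,"dy":0.002,"dz":-0.0323,"wx":0,"wy":0,"wz":0,"fingers":1},
    {"dx":0.0116,"dy":0.002,"dz":-0.0323,"wx":0,"wy":0,"wz":0,"fingers":1},
    {"dx":0.0116,"dy":0.002,"dz":-0.0323,"wx":0,"wy":0,"wz":0,"fingers":1},
    {"dx":0,"dy":0,"dz":0,"wx":0,"wy":0,"wz":0,"fingers":1},
    {"dx":0,"dy":0,"dz":0,"wx":0,"wy":0,"wz":0,"fingers":1},
    {"dx":0,"dy":0,"dz":0,"wx":0,"wy":0,"wz":0,"fingers":1},
  ],
)

```text
clock: 2.3
position: [0.5324, -0.249, 0.091]
ee_rot: [-3.141, 0.351, -2.97]
force: [-0.2, -0.5, -0.5]
opening: 0.0857
gripper_force: 0.0
```

Run:
```python
from h import *
S=rigR(); m=np.array([.52,-.2508,.123]); need(m+S@[0,0,-.035],toolR(S)); print((S.T@(read_state()["position"]-m)).round(4),read_state()["force"])
```

```text
shift/0.4 [-0.0014  0.0006 -0.0022] turn [-0.0001  0.0012  0.0007]
[ 0.0008 -0.0003 -0.0344] [-0.15688027 -0.53824668 -0.45228649]
```

Emit:
move_arm(
  motion=[
    {"dx":0,"dy":0,"dz":0,"wx":0,"wy":0,"wz":0,"fingers":0.5},
    {"dx":0,"dy":0,"dz":0,"wx":0,"wy":0,"wz":0,"fingers":0.3},
    {"dx":0,"dy":0,"dz":0,"wx":0,"wy":0,"wz":0,"fingers":0.3},
    {"dx":0,"dy":0,"dz":0,"wx":0,"wy":0,"wz":0,"fingers":0.3},
    {"dx":0,"dy":0,"dz":0,"wx":0,"wy":0,"wz":0,"fingers":0.2},
    {"dx":0,"dy":0,"dz":0,"wx":0,"wy":0,"wz":0,"fingers":0.2},
    {"dx":0,"dy":0,"dz":0,"wx":0,"wy":0,"wz":0,"fingers":0.2},
  ],
)

```text
clock: 3.0
position: [0.5322, -0.2493, 0.0904]
ee_rot: [-3.141, 0.35, -2.97]
force: [-2.0, -3.3, 2.3]
opening: 0.0315
gripper_force: 62.3
```

Emit:
move_arm(
  motion=[
    {"dx":0.0021,"dy":0.0004,"dz":-0.0059,"wx":0,"wy":0,"wz":0,"fingers":0.2},
    {"dx":0.0021,"dy":0.0004,"dz":-0.0059,"wx":0,"wy":0,"wz":0,"fingers":0.2},
    {"dx":0.0021,"dy":0.0004,"dz":-0.0059,"wx":0,"wy":0,"wz":0,"fingers":0.2},
    {"dx":0.0021,"dy":0.0004,"dz":-0.0059,"wx":0,"wy":0,"wz":0,"fingers":0.2},
    {"dx":0,"dy":0,"dz":0,"wx":0,"wy":0,"wz":0,"fingers":0.2},
    {"dx":0,"dy":0,"dz":0,"wx":0,"wy":0,"wz":0,"fingers":0.2},
  ],
)

```text
clock: 3.6
position: [0.5355, -0.2487, 0.0808]
ee_rot: [-3.141, 0.35, -2.97]
force: [-2.6, -4.6, 4.1]
opening: 0.0318
gripper_force: 62.6
```

Run:
```python
from h import *
S=rigR(); m=np.array([.52,-.2508,.123]); s=read_state(); print((S.T@(s["position"]-m)).round(4),S.T@s["force"])
```

```text
[ 0.0003 -0.0006 -0.045 ] [-1.77715613 -4.10729219  5.03613402]
```

Emit:
move_arm(
  motion=[
    {"dx":0.0008,"dy":0.0002,"dz":-0.0024,"wx":0,"wy":0,"wz":0,"fingers":0.2},
    {"dx":0.0008,"dy":0.0002,"dz":-0.0024,"wx":0,"wy":0,"wz":0,"fingers":0.2},
    {"dx":0,"dy":0,"dz":0,"wx":0,"wy":0,"wz":0,"fingers":0.2},
  ],
)

```text
clock: 3.9
position: [0.5361, -0.2486, 0.0793]
ee_rot: [-3.141, 0.35, -2.97]
force: [-5.0, -4.3, 8.2]
opening: 0.0315
gripper_force: 62.9
```

Run:
```python
from h import *
S=rigR(); m=np.array([.52,-.2508,.123]); s=read_state(); print((S.T@(s["position"]-m)).round(4),S.T@s["force"])
im=snapshot("wrist"); cv2.imwrite("pics/w3.png",im[120:420,150:490,::-1])
```

```text
[ 0.0003 -0.0006 -0.0467] [-2.55754057 -3.36168275  9.60690197]
```

View pics/w3.png

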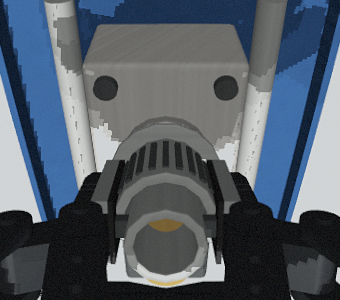

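The crop shows the sleeve held between the pads and clearly drawn back, with the socket protruding to around (170,250). I'll go on gently towards the stop.

Emit:
move_arm(
  motion=[
    {"dx":0.0006,"dy":0.0001,"dz":-0.0016,"wx":0,"wy":0,"wz":0,"fingers":0.2},
    {"dx":0.0006,"dy":0.0001,"dz":-0.0016,"wx":0,"wy":0,"wz":0,"fingers":0.2},
    {"dx":0,"dy":0,"dz":0,"wx":0,"wy":0,"wz":0,"fingers":0.2},
  ],
)

```text
clock: 4.25
position: [0.5362, -0.2486, 0.0792]
ee_rot: [-3.141, 0.351, -2.97]
force: [-13.0, -1.5, 22.1]
opening: 0.0316
gripper_force: 65.1
```

The hard stop is reached: force rises with no further motion. Now relax slightly, open and back off.

Emit:
move_arm(
  motion=[
    {"dx":-0.001,"dy":-0.0002,"dz":0.0026,"wx":0,"wy":0,"wz":0,"fingers":0.2},
    {"dx":0,"dy":0,"dz":0,"wx":0,"wy":0,"wz":0,"fingers":1},
    {"dx":0,"dy":0,"dz":0,"wx":0,"wy":0,"wz":0,"fingers":1},
    {"dx":0,"dy":0,"dz":0,"wx":0,"wy":0,"wz":0,"fingers":1},
    {"dx":0,"dy":0,"dz":0,"wx":0,"wy":0,"wz":0,"fingers":1},
    {"dx":0,"dy":0,"dz":0,"wx":0,"wy":0,"wz":0,"fingers":1},
    {"dx":-0.03,"dy":-0.0052,"dz":0.0837,"wx":0,"wy":0,"wz":0,"fingers":1},
    {"dx":-0.03,"dy":-0.0052,"dz":0.0837,"wx":0,"wy":0,"wz":0,"fingers":1},
    {"dx":-0.03,"dy":-0.0052,"dz":0.0837,"wx":0,"wy":0,"wz":0,"fingers":1},
    {"dx":-0.03,"dy":-0.0052,"dz":0.0837,"wx":0,"wy":0,"wz":0,"fingers":1},
    {"dx":0,"dy":0,"dz":0,"wx":0,"wy":0,"wz":0,"fingers":1},
    {"dx":0,"dy":0,"dz":0,"wx":0,"wy":0,"wz":0,"fingers":1},
  ],
)

```text
clock: 5.45
position: [0.4882, -0.2564, 0.2133]
ee_rot: [-3.141, 0.352, -2.97]
force: [0.6, -0.1, -0.6]
opening: 0.0854
gripper_force: 0.0
```

Run:
```python
from h import *
import pickle
S=rigR(); m=np.array([.52,-.2508,.123]); c=get_calibration("wrist"); im=snapshot("wrist")[:,:,::-1]; pickle.dump((c,im),open("w4.pkl","wb"))
p=proj(c,m); print(p,[proj(c,m+S@[0,0,z]) for z in(-.003,-.0125)])
x,y=(p-[40,45]).astype(int)
g=cv2.cvtColor(im,cv2.COLOR_BGR2GRAY)
z=cv2.resize(g[y:y+75,x:x+80],None,fx=8,fy=8,interpolation=cv2.INTER_CUBIC)
print(x,y)
for th in(90,110,130):
    b=cv2.threshold(z,th,255,0)[1]
    for q in cv2.findContours(b,cv2.RETR_LIST,1)[0]:
        if 15000<cv2.contourArea(q)<2e5 and len(q)>40:
            (a,d),(r1,r2),_=cv2.fitEllipse(q); print(th,round((a+.5)/8-.5+x,1),round((d+.5)/8-.5+y,1),r1/16,r2/16)
cv2.imwrite("pics/w4c.png",z)
S_=rigR(); f=np.array([.619,.2845,.109]); yaw=0
# target: vertical over filter
need(f+[0,0,.13],Ro.from_euler("xyz",[np.pi,0,np.radians(-170)]).as_matrix()); print(read_state()["joints"].round(3))
```

```text
[314.7883054  235.87659679] [array([314.79805985, 234.6402515 ]), array([314.82751783, 230.90724759])]
274 190
90 314.4 237.1 11.592952728271484 15.219123840332031
110 314.4 236.9 12.030319213867188 15.390466690063477
130 314.6 236.7 12.581942558288574 15.711594581604004
shift/0.4 [0.3279 1.3517 0.0674] turn [-0.0388  0.2193  0.0022]
[-0.23   0.027 -0.432 -0.189 -0.798 -1.059]
```

View pics/w4c.png

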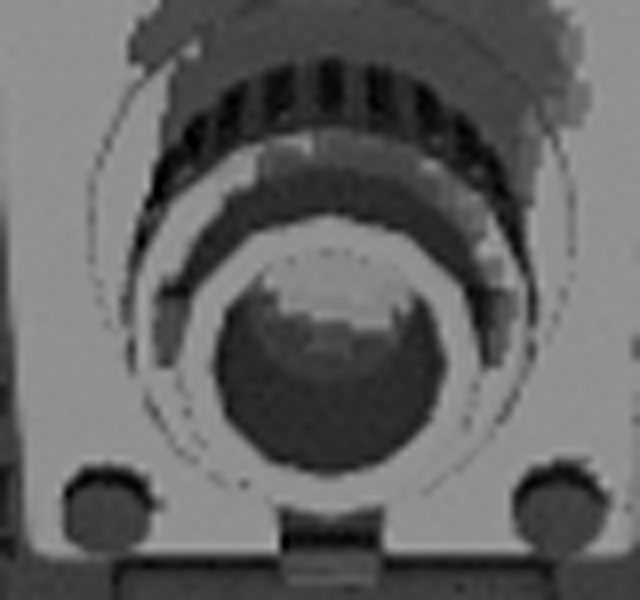

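The sleeve is caught back: its face now lies well behind the socket rim, and the mouth is at about (314.9,234.6). Next, go over the filter.

Emit:
move_arm(
  motion=[
    {"dx":0.0273,"dy":0.1126,"dz":0,"wx":-0.0032,"wy":0.0183,"wz":0,"fingers":1},
    {"dx":0.0273,"dy":0.1126,"dz":0,"wx":-0.0032,"wy":0.0183,"wz":0,"fingers":1},
    {"dx":0.0273,"dy":0.1126,"dz":0,"wx":-0.0032,"wy":0.0183,"wz":0,"fingers":1},
    {"dx":0.0273,"dy":0.1126,"dz":0,"wx":-0.0032,"wy":0.0183,"wz":0,"fingers":1},
    {"dx":0.0273,"dy":0.1126,"dz":0,"wx":-0.0032,"wy":0.0183,"wz":0,"fingers":1},
    {"dx":0.0273,"dy":0.1126,"dz":0,"wx":-0.0032,"wy":0.0183,"wz":0,"fingers":1},
    {"dx":0.0273,"dy":0.1126,"dz":0,"wx":-0.0032,"wy":0.0183,"wz":0,"fingers":1},
    {"dx":0.0273,"dy":0.1126,"dz":0,"wx":-0.0032,"wy":0.0183,"wz":0,"fingers":1},
    {"dx":0.0273,"dy":0.1126,"dz":0,"wx":-0.0032,"wy":0.0183,"wz":0,"fingers":1},
    {"dx":0.0273,"dy":0.1126,"dz":0,"wx":-0.0032,"wy":0.0183,"wz":0,"fingers":1},
    {"dx":0.0273,"dy":0.1126,"dz":0,"wx":-0.0032,"wy":0.0183,"wz":0,"fingers":1},
    {"dx":0.0273,"dy":0.1126,"dz":0,"wx":-0.0032,"wy":0.0183,"wz":0,"fingers":1},
  ],
)

```text
clock: 6.7
position: [0.6187, 0.2861, 0.2099]
ee_rot: [-3.14, -0.005, -2.97]
force: [1.5, 0.0, 1.1]
opening: 0.0853
gripper_force: 0.0
```

Emit:
move_arm(
  motion=[
    {"dx":0,"dy":0,"dz":0,"wx":0,"wy":0,"wz":0,"fingers":1},
    {"dx":0,"dy":0,"dz":0,"wx":0,"wy":0,"wz":0,"fingers":1},
    {"dx":0,"dy":0,"dz":0,"wx":0,"wy":0,"wz":0,"fingers":1},
  ],
)

```text
clock: 7.0
position: [0.6185, 0.2835, 0.2106]
ee_rot: [-3.14, -0.003, -2.97]
force: [-0.7, -1.3, 0.5]
opening: 0.0853
gripper_force: 0.0
```

Run:
```python
from h import *
import pickle
c=get_calibration("wrist"); im=snapshot("wrist")[:,:,::-1]; pickle.dump((c,im),open("w5.pkl","wb"))
c4,_=pickle.load(open("w4.pkl","rb")); print("mouth w4",plane(c4,(314.9,234.6),.123))
f=np.array([.619,.2845,.109]); p=proj(c,f); print(p)
x,y=(p-[50,37]).astype(int); g=cv2.cvtColor(im,cv2.COLOR_BGR2GRAY)
z=cv2.resize(g[y:y+75,x:x+100],None,fx=8,fy=8,interpolation=cv2.INTER_CUBIC); print(x,y)
for th in(70,90,110,130,150):
    b=cv2.threshold(z,th,255,0)[1]
    for q in cv2.findContours(b,cv2.RETR_LIST,1)[0]:
        if 10000<cv2.contourArea(q)<2.2e5 and len(q)>40:
            (a,d),(r1,r2),_=cv2.fitEllipse(q); print(th,round((a+.5)/8-.5+x,1),round((d+.5)/8-.5+y,1),r1/16,r2/16)
cv2.imwrite("pics/w5c.png",z)
print(np.degrees(read_state()["ee_rot"]))
```

```text
mouth w4 [ 0.51901195 -0.25089891  0.123     ]
[316.28163699 236.3106416 ]
266 199
70 313.0 253.1 24.033672332763672 57.54403305053711
70 307.1 225.1 6.026244640350342 12.376294136047363
90 314.2 254.1 23.330991744995117 56.831356048583984
110 297.9 258.7 17.19900894165039 59.73741912841797
130 297.4 259.0 16.66202163696289 59.45283508300781
[-1.79946211e+02 -1.04831297e-01 -1.70206996e+02]
```

View pics/w5c.png

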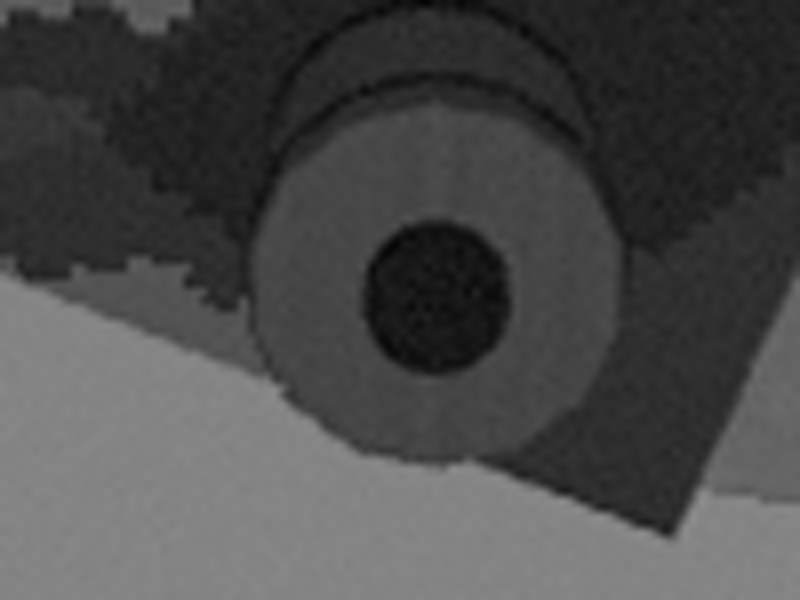

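The button is centred at (320.2,236.6), and the cylinder's top face at (320.1,233.9).

Run:
```python
from h import *
import pickle
c,_=pickle.load(open("w5.pkl","rb"))
a=plane(c,(320.2,236.6),.109); b=plane(c,(320.1,233.9),.105); print(a,b)
f=(a+b)/2; need([f[0],f[1],.0625],Ro.from_euler("xyz",[np.pi,0,np.radians(-170.2)]).as_matrix())
```

```text
[0.61875452 0.28704236 0.109     ] [0.61800707 0.28688501 0.105     ]
shift/0.4 [-0.0007  0.0094 -0.3723] turn [ 0.0008 -0.001   0.0001]
```

Emit:
move_arm(
  motion=[
    {"dx":-0.0007,"dy":0.0094,"dz":-0.06,"wx":0.0008,"wy":-0.001,"wz":0,"fingers":1},
    {"dx":0,"dy":0,"dz":-0.1,"wx":0,"wy":0,"wz":0,"fingers":1},
    {"dx":0,"dy":0,"dz":-0.1,"wx":0,"wy":0,"wz":0,"fingers":1},
    {"dx":0,"dy":0,"dz":-0.06,"wx":0,"wy":0,"wz":0,"fingers":1},
    {"dx":0,"dy":0,"dz":-0.052,"wx":0,"wy":0,"wz":0,"fingers":1},
    {"dx":0,"dy":0,"dz":0,"wx":0,"wy":0,"wz":0,"fingers":0.6},
    {"dx":0,"dy":0,"dz":0,"wx":0,"wy":0,"wz":0,"fingers":0.4},
    {"dx":0,"dy":0,"dz":0,"wx":0,"wy":0,"wz":0,"fingers":0.3},
    {"dx":0,"dy":0,"dz":0,"wx":0,"wy":0,"wz":0,"fingers":0.2},
    {"dx":0,"dy":0,"dz":0,"wx":0,"wy":0,"wz":0,"fingers":0.2},
    {"dx":0,"dy":0,"dz":0,"wx":0,"wy":0,"wz":0,"fingers":0.2},
    {"dx":0,"dy":0,"dz":0,"wx":0,"wy":0,"wz":0,"fingers":0.2},
  ],
)

```text
clock: 8.25
position: [0.6197, 0.2882, 0.0657]
ee_rot: [3.14, 0.004, -2.97]
force: [-0.4, -2.4, 6.0]
opening: 0.0306
gripper_force: 58.9
```

Emit:
move_arm(
  motion=[
    {"dx":0,"dy":0,"dz":0.01,"wx":0,"wy":0,"wz":0,"fingers":0.2},
    {"dx":0,"dy":0,"dz":0.04,"wx":0,"wy":0,"wz":0,"fingers":0.2},
    {"dx":0,"dy":0,"dz":0.08,"wx":0,"wy":0,"wz":0,"fingers":0.2},
    {"dx":0,"dy":0,"dz":0.1,"wx":0,"wy":0,"wz":0,"fingers":0.2},
    {"dx":0,"dy":0,"dz":0.1,"wx":0,"wy":0,"wz":0,"fingers":0.2},
    {"dx":0,"dy":0,"dz":0.07,"wx":0,"wy":0,"wz":0,"fingers":0.2},
    {"dx":0,"dy":0,"dz":0,"wx":0,"wy":0,"wz":0,"fingers":0.2},
    {"dx":0,"dy":0,"dz":0,"wx":0,"wy":0,"wz":0,"fingers":0.2},
    {"dx":0,"dy":0,"dz":0,"wx":0,"wy":0,"wz":0,"fingers":0.2},
  ],
)

```text
clock: 9.15
position: [0.6179, 0.2875, 0.2221]
ee_rot: [3.141, -0.001, -2.97]
force: [0.0, 1.3, -2.6]
opening: 0.0307
gripper_force: 59.6
```

Run:
```python
from h import *
import pickle
c=get_calibration("wrist"); s=read_state(); im=snapshot("wrist")[:,:,::-1]; pickle.dump((c,im,s),open("w6.pkl","wb"))
print(s["position"],s["ee_rot"],s["opening"],s["force"])
R=Ro.from_euler("xyz",s["ee_rot"]).as_matrix(); a=s["position"]
for z in(-.0433,-.0393): print(z,proj(c,a+R@[0,0,z]),proj(c,a+R@[.006,0,z]),proj(c,a+R@[.016,0,z]),proj(c,a+R@[-.016,0,z]))
cv2.imwrite("pics/w6.png",im[150:450,120:520][:, :])
```

```text
[0.61792731 0.28749425 0.22209103] [ 3.14128953e+00 -1.06108954e-03 -2.97046192e+00] 0.030721340534894934 [ 0.02761765  1.25899733 -2.60690701]
-0.0433 [313.86190075 363.24647943] [313.85312302 345.25100276] [313.83921537 313.83425706] [313.88655377 408.19932158]
-0.0393 [313.91300756 355.71646305] [313.90554955 338.16947265] [313.89383337 307.60061314] [313.93415878 399.67894296]
```

View pics/w6.png

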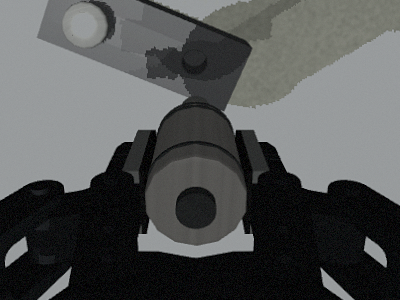

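Last view: the filter is held cleanly, lifted clear with the hole empty, its button at about (316,358) in full-image pixels. I'll measure its offset numerically.

Run:
```python
from h import *
import pickle
c,im,s=pickle.load(open("w6.pkl","rb")); g=cv2.GaussianBlur(cv2.cvtColor(im,cv2.COLOR_BGR2GRAY),(3,3),0)
print("col316",[(r,int(g[r,312:321].mean())) for r in range(236,404,2)])
print("row358",[(x,int(g[356:361,x].mean())) for x in range(256,378,2)])
b=((g[325:390,280:355]<45)*255).astype(np.uint8)
for q in cv2.findContours(b,0,1)[0]:
    if cv2.contourArea(q)>300: print(cv2.boundingRect(q),cv2.fitEllipse(q))
R=Ro.from_euler("xyz",s["ee_rot"]).as_matrix()
P=lambda x,z:proj(c,s["position"]+R@[x,0,z])[1].round(1)
for dx in(0,.001,.002):
  print(dx,"btn",P(dx+.006,-.0433),P(dx-.006,-.0433),"btn side",P(dx+.006,-.0393),"cyl",P(dx+.016,-.0393),P(dx-.016,-.0393),"cyl bot",P(dx+.016,.0147),"tip",P(dx+.008,.0507),P(dx+.007,.0507))
```

```text
col316 [(236, 57), (238, 57), (240, 57), (242, 56), (244, 57), (246, 49), (248, 46), (250, 47), (252, 31), (254, 35), (256, 29), (258, 53), (260, 56), (262, 56), (264, 56), (266, 56), (268, 56), (270, 55), (272, 56), (274, 56), (276, 56), (278, 56), (280, 56), (282, 56), (284, 56), (286, 56), (288, 56), (290, 46), (292, 21), (294, 45), (296, 57), (298, 56), (300, 56), (302, 56), (304, 59), (306, 70), (308, 89), (310, 88), (312, 86), (314, 85), (316, 85), (318, 86), (320, 85), (322, 85), (324, 85), (326, 85), (328, 85), (330, 85), (332, 84), (334, 86), (336, 63), (338, 17), (340, 19), (342, 18), (344, 27), (346, 29), (348, 29), (350, 29), (352, 28), (354, 29), (356, 28), (358, 29), (360, 30), (362, 31), (364, 30), (366, 29), (368, 30), (370, 29), (372, 30), (374, 30), (376, 29), (378, 51), (380, 81), (382, 83), (384, 83), (386, 83), (388, 82), (390, 83), (392, 81), (394, 90), (396, 147), (398, 154), (400, 154), (402, 154)]
row358 [(256, 8), (258, 8), (260, 11), (262, 11), (264, 14), (266, 60), (268, 82), (270, 84), (272, 85), (274, 83), (276, 82), (278, 82), (280, 83), (282, 83), (284
[... 172 characters left out ...]
(316, 28), (318, 30), (320, 29), (322, 27), (324, 27), (326, 27), (328, 28), (330, 28), (332, 28), (334, 30), (336, 61), (338, 84), (340, 82), (342, 83), (344, 84), (346, 84), (348, 83), (350, 81), (352, 81), (354, 83), (356, 83), (358, 84), (360, 85), (362, 83), (364, 79), (366, 35), (368, 10), (370, 10), (372, 7), (374, 7), (376, 8)]
(16, 12, 40, 41) ((35.417091369628906, 32.2075309753418), (40.18033981323242, 41.03603744506836), 173.55657958984375)
0 btn 345.3 380.6 btn side 338.2 cyl 307.6 399.7 cyl bot 251.7 tip 245.5 247.4
0.001 btn 342.2 377.8 btn side 335.2 cyl 304.5 397.0 cyl bot 249.4 tip 243.7 245.5
0.002 btn 339.1 374.9 btn side 332.2 cyl 301.3 394.4 cyl bot 247.2 tip 241.8 243.7
```

Run:
```python
from h import *
S=rigR(); m=np.array([.52,-.2508,.123]); need(m+S@[0,-.0007,.10],toolR(S))
```

```text
shift/0.4 [-0.3288 -1.362  -0.0122] turn [ 0.0383 -0.2198  0.001 ]
```

Emit:
move_arm(
  motion=[
    {"dx":-0.0274,"dy":-0.1135,"dz":0,"wx":0.0032,"wy":-0.0183,"wz":0,"fingers":0.2},
    {"dx":-0.0274,"dy":-0.1135,"dz":0,"wx":0.0032,"wy":-0.0183,"wz":0,"fingers":0.2},
    {"dx":-0.0274,"dy":-0.1135,"dz":0,"wx":0.0032,"wy":-0.0183,"wz":0,"fingers":0.2},
    {"dx":-0.0274,"dy":-0.1135,"dz":0,"wx":0.0032,"wy":-0.0183,"wz":0,"fingers":0.2},
    {"dx":-0.0274,"dy":-0.1135,"dz":0,"wx":0.0032,"wy":-0.0183,"wz":0,"fingers":0.2},
    {"dx":-0.0274,"dy":-0.1135,"dz":0,"wx":0.0032,"wy":-0.0183,"wz":0,"fingers":0.2},
    {"dx":-0.0274,"dy":-0.1135,"dz":0,"wx":0.0032,"wy":-0.0183,"wz":0,"fingers":0.2},
    {"dx":-0.0274,"dy":-0.1135,"dz":0,"wx":0.0032,"wy":-0.0183,"wz":0,"fingers":0.2},
    {"dx":-0.0274,"dy":-0.1135,"dz":0,"wx":0.0032,"wy":-0.0183,"wz":0,"fingers":0.2},
    {"dx":-0.0274,"dy":-0.1135,"dz":0,"wx":0.0032,"wy":-0.0183,"wz":0,"fingers":0.2},
    {"dx":-0.0274,"dy":-0.1135,"dz":0,"wx":0.0032,"wy":-0.0183,"wz":0,"fingers":0.2},
    {"dx":-0.0274,"dy":-0.1135,"dz":-0.012,"wx":0.0032,"wy":-0.0183,"wz":0,"fingers":0.2},
  ],
)

```text
clock: 10.4
position: [0.4862, -0.2584, 0.2185]
ee_rot: [3.141, 0.352, -2.969]
force: [1.7, -0.3, -1.6]
opening: 0.0306
gripper_force: 59.7
```

Emit:
move_arm(
  motion=[
    {"dx":0,"dy":0,"dz":0,"wx":0,"wy":0,"wz":0,"fingers":0.2},
    {"dx":0,"dy":0,"dz":0,"wx":0,"wy":0,"wz":0,"fingers":0.2},
    {"dx":0,"dy":0,"dz":0,"wx":0,"wy":0,"wz":0,"fingers":0.2},
    {"dx":0,"dy":0,"dz":0,"wx":0,"wy":0,"wz":0,"fingers":0.2},
  ],
)

```text
clock: 10.8
position: [0.4876, -0.2557, 0.2184]
ee_rot: [3.14, 0.351, -2.968]
force: [0.7, 0.3, -2.3]
opening: 0.0304
gripper_force: 60.2
```

```bash
cat >> h.py <<'E'
def sock():
    S=rigR(); m=np.array([.52,-.2508,.123]); s=read_state(); print("tcp in socket mm",(S.T@(s["position"]-m)*1e3).round(2),"F",(S.T@s["force"]).round(1))
E
python3 - <<'E'
from h import *
sock(); S=rigR(); m=np.array([.52,-.2508,.123]); need(m+S@[0,-.0007,.06],toolR(S))
c=get_calibration("wrist"); s=read_state(); im=snapshot("wrist")
g=cv2.cvtColor(im,cv2.COLOR_RGB2GRAY); b=((g[325:390,280:355]<45)*255).astype(np.uint8)
print([cv2.boundingRect(q) for q in cv2.findContours(b,0,1)[0] if cv2.contourArea(q)>300])
E
```

```text
tcp in socket mm [  1.87   0.77 100.85] F [-0.1  0.2 -2.4]
shift/0.4 [ 0.0307  0.0016 -0.0976] turn [-0.0012  0.0009 -0.0007]
[(16, 12, 40, 39)]
```

Emit:
move_arm(
  motion=[
    {"dx":0.0105,"dy":0.0005,"dz":-0.0326,"wx":-0.0012,"wy":0.0009,"wz":-0.0007,"fingers":0.2},
    {"dx":0.0101,"dy":0.0005,"dz":-0.0325,"wx":0,"wy":0,"wz":0,"fingers":0.2},
    {"dx":0.0101,"dy":0.0006,"dz":-0.0325,"wx":0,"wy":0,"wz":0,"fingers":0.2},
    {"dx":0,"dy":0,"dz":0,"wx":0,"wy":0,"wz":0,"fingers":0.2},
    {"dx":0,"dy":0,"dz":0,"wx":0,"wy":0,"wz":0,"fingers":0.2},
    {"dx":0,"dy":0,"dz":0,"wx":0,"wy":0,"wz":0,"fingers":0.2},
    {"dx":0,"dy":0,"dz":0,"wx":0,"wy":0,"wz":0,"fingers":0.2},
  ],
)

```text
clock: 11.55
position: [0.4998, -0.2565, 0.1803]
ee_rot: [-3.141, 0.351, -2.971]
force: [-0.5, -0.6, -1.6]
opening: 0.0309
gripper_force: 60.2
```

Run:
```python
from h import *
sock(); S=rigR(); m=np.array([.52,-.2508,.123]); need(m+S@[0,-.0007,.052],toolR(S))
```

```text
tcp in socket mm [ 1.000e-02 -2.120e+00  6.102e+01] F [-1.1 -0.5 -1.3]
shift/0.4 [ 0.007   0.0048 -0.0212] turn [0.0003 0.001  0.0014]
```

Emit:
move_arm(
  motion=[
    {"dx":0,"dy":0,"dz":0,"wx":0,"wy":0,"wz":0,"fingers":0.2},
    {"dx":0,"dy":0,"dz":0,"wx":0,"wy":0,"wz":0,"fingers":0.2},
    {"dx":0,"dy":0,"dz":0,"wx":0,"wy":0,"wz":0,"fingers":0.2},
  ],
)

```text
clock: 11.85
position: [0.4996, -0.2564, 0.18]
ee_rot: [-3.141, 0.35, -2.971]
force: [0.1, 0.4, -2.3]
opening: 0.0311
gripper_force: 60.2
```

Run:
```python
from h import *
for _ in range(5): sock(); snapshot("wrist")
S=rigR(); m=np.array([.52,-.2508,.123]); need(m+S@[0,-.0007,.052],toolR(S))
```

```text
tcp in socket mm [-0.33 -2.   60.73] F [-0.6  0.4 -2.2]
tcp in socket mm [-0.39 -1.98 60.64] F [-0.1  0.4 -2.1]
tcp in socket mm [-0.4  -1.96 60.63] F [-0.2  0.9 -2.2]
tcp in socket mm [-0.46 -1.97 60.56] F [-1.   1.  -1.8]
tcp in socket mm [-0.44 -1.93 60.52] F [-0.6 -0.7 -1.5]
shift/0.4 [ 0.0076  0.0044 -0.0196] turn [0.0001 0.0005 0.0014]
```

Emit:
move_arm(
  motion=[
    {"dx":0.0004,"dy":0.0032,"dz":0.0003,"wx":0,"wy":0.0005,"wz":0.0014,"fingers":0.2},
    {"dx":0,"dy":0,"dz":0,"wx":0,"wy":0,"wz":0,"fingers":0.2},
    {"dx":0,"dy":0,"dz":0,"wx":0,"wy":0,"wz":0,"fingers":0.2},
    {"dx":0,"dy":0,"dz":0,"wx":0,"wy":0,"wz":0,"fingers":0.2},
    {"dx":0,"dy":0,"dz":0,"wx":0,"wy":0,"wz":0,"fingers":0.2},
    {"dx":0,"dy":0,"dz":0,"wx":0,"wy":0,"wz":0,"fingers":0.2},
    {"dx":0,"dy":0,"dz":0,"wx":0,"wy":0,"wz":0,"fingers":0.2},
    {"dx":0,"dy":0,"dz":0,"wx":0,"wy":0,"wz":0,"fingers":0.2},
    {"dx":0,"dy":0,"dz":0,"wx":0,"wy":0,"wz":0,"fingers":0.2},
  ],
)

```text
clock: 13.0
position: [0.4997, -0.2551, 0.1798]
ee_rot: [-3.141, 0.349, -2.969]
force: [-0.5, -0.4, -2.6]
opening: 0.0308
gripper_force: 60.2
```

Run:
```python
from h import *
sock();S=rigR(); m=np.array([.52,-.2508,.123]); need(m+S@[0,-.0007,.047],toolR(S))
```

```text
tcp in socket mm [-2.000e-02 -7.000e-01  6.049e+01] F [-1.5 -0.3 -2.3]
shift/0.4 [ 0.0114  0.002  -0.0317] turn [ 0.0001 -0.     -0.    ]
```

Emit:
move_arm(
  motion=[
    {"dx":0.0019,"dy":0.0003,"dz":-0.0053,"wx":0,"wy":0,"wz":0,"fingers":0.2},
    {"dx":0.0019,"dy":0.0003,"dz":-0.0053,"wx":0,"wy":0,"wz":0,"fingers":0.2},
    {"dx":0.0019,"dy":0.0003,"dz":-0.0053,"wx":0,"wy":0,"wz":0,"fingers":0.2},
    {"dx":0.0019,"dy":0.0003,"dz":-0.0053,"wx":0,"wy":0,"wz":0,"fingers":0.2},
    {"dx":0.0019,"dy":0.0003,"dz":-0.0053,"wx":0,"wy":0,"wz":0,"fingers":0.2},
    {"dx":0.0019,"dy":0.0003,"dz":-0.0053,"wx":0,"wy":0,"wz":0,"fingers":0.2},
    {"dx":0,"dy":0,"dz":0,"wx":0,"wy":0,"wz":0,"fingers":0.2},
    {"dx":0,"dy":0,"dz":0,"wx":0,"wy":0,"wz":0,"fingers":0.2},
    {"dx":0,"dy":0,"dz":0,"wx":0,"wy":0,"wz":0,"fingers":0.2},
  ],
)

```text
clock: 13.9
position: [0.5044, -0.2543, 0.1672]
ee_rot: [-3.141, 0.349, -2.969]
force: [0.3, 0.2, -2.8]
opening: 0.0307
gripper_force: 60.2
```

Run:
```python
from h import *
sock()
```

```text
tcp in socket mm [ 0.08 -0.8  47.03] F [-0.6  0.2 -2.7]
```

Emit:
move_arm(
  motion=[
    {"dx":0.0017,"dy":0.0003,"dz":-0.0047,"wx":0,"wy":0,"wz":0,"fingers":0.2},
    {"dx":0.0017,"dy":0.0003,"dz":-0.0047,"wx":0,"wy":0,"wz":0,"fingers":0.2},
    {"dx":0.0017,"dy":0.0003,"dz":-0.0047,"wx":0,"wy":0,"wz":0,"fingers":0.2},
    {"dx":0.0017,"dy":0.0003,"dz":-0.0047,"wx":0,"wy":0,"wz":0,"fingers":0.2},
    {"dx":0.0017,"dy":0.0003,"dz":-0.0047,"wx":0,"wy":0,"wz":0,"fingers":0.2},
    {"dx":0.0017,"dy":0.0003,"dz":-0.0047,"wx":0,"wy":0,"wz":0,"fingers":0.2},
    {"dx":0,"dy":0,"dz":0,"wx":0,"wy":0,"wz":0,"fingers":0.2},
    {"dx":0,"dy":0,"dz":0,"wx":0,"wy":0,"wz":0,"fingers":0.2},
  ],
)

```text
clock: 14.7
position: [0.5084, -0.2536, 0.1558]
ee_rot: [-3.141, 0.349, -2.969]
force: [-0.1, -0.4, -1.4]
opening: 0.0307
gripper_force: 60.2
```

Run:
```python
from h import *
sock()
```

```text
tcp in socket mm [ 2.000e-02 -7.600e-01  3.487e+01] F [-0.6 -0.4 -1.3]
```

The nipple is past the dogs with no side force, so on to the poppet.

Emit:
move_arm(
  motion=[
    {"dx":0.0017,"dy":0.0003,"dz":-0.0047,"wx":0,"wy":0,"wz":0,"fingers":0.2},
    {"dx":0.0017,"dy":0.0003,"dz":-0.0047,"wx":0,"wy":0,"wz":0,"fingers":0.2},
    {"dx":0.0017,"dy":0.0003,"dz":-0.0047,"wx":0,"wy":0,"wz":0,"fingers":0.2},
    {"dx":0.0017,"dy":0.0003,"dz":-0.0047,"wx":0,"wy":0,"wz":0,"fingers":0.2},
    {"dx":0.0017,"dy":0.0003,"dz":-0.0047,"wx":0,"wy":0,"wz":0,"fingers":0.2},
    {"dx":0,"dy":0,"dz":0,"wx":0,"wy":0,"wz":0,"fingers":0.2},
    {"dx":0,"dy":0,"dz":0,"wx":0,"wy":0,"wz":0,"fingers":0.2},
  ],
)

```text
clock: 15.4
position: [0.5118, -0.2531, 0.1466]
ee_rot: [-3.141, 0.349, -2.969]
force: [-2.9, 0.4, 2.8]
opening: 0.0307
gripper_force: 60.4
```

Run:
```python
from h import *
sock()
```

```text
tcp in socket mm [ 0.14 -0.82 25.05] F [-1.6  0.9  3.6]
```

Poppet contact, about +6 N relative to the held weight. I'll push on home in small steps.

Emit:
move_arm(
  motion=[
    {"dx":0.0008,"dy":0.0001,"dz":-0.0024,"wx":0,"wy":0,"wz":0,"fingers":0.2},
    {"dx":0.0008,"dy":0.0002,"dz":-0.0024,"wx":0,"wy":0,"wz":0,"fingers":0.2},
    {"dx":0.0008,"dy":0.0001,"dz":-0.0024,"wx":0,"wy":0,"wz":0,"fingers":0.2},
    {"dx":0,"dy":0,"dz":0,"wx":0,"wy":0,"wz":0,"fingers":0.2},
    {"dx":0.0008,"dy":0.0001,"dz":-0.0024,"wx":0,"wy":0,"wz":0,"fingers":0.2},
    {"dx":0,"dy":0,"dz":0,"wx":0,"wy":0,"wz":0,"fingers":0.2},
  ],
)

```text
clock: 16.0
position: [0.5132, -0.2532, 0.1439]
ee_rot: [-3.14, 0.35, -2.968]
force: [-8.4, 0.7, 13.5]
opening: 0.0309
gripper_force: 62.0
```

Run:
```python
from h import *
sock()
```

```text
tcp in socket mm [ 0.43 -1.17 22.09] F [-3.1  2.1 15.5]
```

Emit:
move_arm(
  motion=[
    {"dx":0.0008,"dy":0.0001,"dz":-0.0024,"wx":0,"wy":0,"wz":0,"fingers":0.2},
    {"dx":0.0008,"dy":0.0001,"dz":-0.0024,"wx":0,"wy":0,"wz":0,"fingers":0.2},
    {"dx":0,"dy":0,"dz":0,"wx":0,"wy":0,"wz":0,"fingers":0.2},
  ],
)

```text
clock: 16.3
position: [0.514, -0.2534, 0.1423]
ee_rot: [-3.14, 0.351, -2.968]
force: [-8.6, 0.5, 15.3]
opening: 0.0307
gripper_force: 61.9
```

Run:
```python
from h import *
sock()
```

```text
tcp in socket mm [ 0.66 -1.56 20.27] F [-2.7  1.9 17.3]
```

Emit:
move_arm(
  motion=[
    {"dx":0.0008,"dy":0.0003,"dz":-0.0024,"wx":0,"wy":0,"wz":0,"fingers":0.2},
    {"dx":0.0008,"dy":0.0003,"dz":-0.0024,"wx":0,"wy":0,"wz":0,"fingers":0.2},
    {"dx":0,"dy":0,"dz":0,"wx":0,"wy":0,"wz":0,"fingers":0.2},
  ],
)

```text
clock: 16.6
position: [0.5143, -0.2535, 0.1421]
ee_rot: [-3.139, 0.351, -2.967]
force: [-20.4, 2.7, 32.9]
opening: 0.0306
gripper_force: 64.4
```

Run:
```python
from h import *
sock()
```

```text
tcp in socket mm [ 0.8  -1.63 20.09] F [-7.2  6.1 37.6]
```

Hard stop: the cartridge is home. Unload, release and back off along the axis.

Emit:
move_arm(
  motion=[
    {"dx":-0.0014,"dy":-0.0003,"dz":0.004,"wx":0,"wy":0,"wz":0,"fingers":0.2},
    {"dx":0,"dy":0,"dz":0,"wx":0,"wy":0,"wz":0,"fingers":0.2},
    {"dx":0,"dy":0,"dz":0,"wx":0,"wy":0,"wz":0,"fingers":0.2},
    {"dx":0,"dy":0,"dz":0,"wx":0,"wy":0,"wz":0,"fingers":0.2},
  ],
)

```text
clock: 17.0
position: [0.514, -0.2534, 0.1422]
ee_rot: [-3.139, 0.351, -2.968]
force: [-10.6, -0.1, 17.2]
opening: 0.0307
gripper_force: 61.9
```

Run:
```python
from h import *
sock()
S=rigR(); m=np.array([.52,-.2508,.123]); c=get_calibration("scene"); im=snapshot("scene")[:,:,::-1]; a=cv2.imread("pics/scene0.png")
# profile along the camera-facing side of the coupler (radius 17 mm, +x side leaning y): z from -70 to +20
for y in(.008,-.008):
  for nm,q in(("start",a),("now",im)):
    print(nm,y,[int(q[int(round(v)),int(round(u))].mean()) for u,v in (proj(c,m+S@[.015,y,z*1e-3]) for z in range(-60,26,3))])
```

```text
tcp in socket mm [ 0.62 -1.56 20.25] F [-3.9  1.8 19.7]
start 0.008 [74, 56, 54, 54, 55, 56, 62, 113, 100, 64, 59, 57, 55, 56, 56, 57, 56, 57, 74, 90, 73, 101, 118, 136, 136, 135, 135, 136, 135]
now 0.008 [78, 58, 55, 56, 55, 56, 62, 119, 106, 67, 60, 58, 58, 58, 58, 58, 56, 58, 77, 92, 69, 59, 57, 61, 59, 60, 74, 78, 76]
start -0.008 [72, 67, 67, 66, 65, 69, 74, 113, 100, 86, 81, 74, 72, 75, 72, 77, 71, 77, 91, 100, 92, 77, 98, 130, 135, 135, 135, 136, 135]
now -0.008 [77, 72, 70, 69, 68, 73, 79, 120, 106, 91, 85, 78, 76, 80, 76, 81, 74, 82, 96, 98, 77, 74, 80, 81, 76, 76, 107, 106, 107]
```

The sleeve's profile in the scene camera matches the starting one, so it has sprung fully forward. Now release.

Emit:
move_arm(
  motion=[
    {"dx":-0.0016,"dy":-0.0002,"dz":0.0045,"wx":0,"wy":0,"wz":0,"fingers":0.2},
    {"dx":0,"dy":0,"dz":0,"wx":0,"wy":0,"wz":0,"fingers":0.5},
    {"dx":0,"dy":0,"dz":0,"wx":0,"wy":0,"wz":0,"fingers":1},
    {"dx":0,"dy":0,"dz":0,"wx":0,"wy":0,"wz":0,"fingers":1},
    {"dx":0,"dy":0,"dz":0,"wx":0,"wy":0,"wz":0,"fingers":1},
    {"dx":0,"dy":0,"dz":0,"wx":0,"wy":0,"wz":0,"fingers":1},
    {"dx":-0.03,"dy":-0.005,"dz":0.084,"wx":0,"wy":0,"wz":0,"fingers":1},
    {"dx":-0.03,"dy":-0.005,"dz":0.084,"wx":0,"wy":0,"wz":0,"fingers":1},
    {"dx":-0.03,"dy":-0.005,"dz":0.084,"wx":0,"wy":0,"wz":0,"fingers":1},
    {"dx":0,"dy":0,"dz":0,"wx":0,"wy":0,"wz":0,"fingers":1},
    {"dx":0,"dy":0,"dz":0,"wx":0,"wy":0,"wz":0,"fingers":1},
    {"dx":0,"dy":0,"dz":0,"wx":0,"wy":0,"wz":0,"fingers":1},
  ],
)

```text
clock: 18.25
position: [0.4768, -0.2584, 0.242]
ee_rot: [3.141, 0.348, -2.969]
force: [0.5, 0.3, -1.0]
opening: 0.0854
gripper_force: 0.0
```

Run:
```python
from h import *
sock()
S=rigR(); m=np.array([.52,-.2508,.123]); c=get_calibration("scene"); im=snapshot("scene")[:,:,::-1]; a=cv2.imread("pics/scene0.png")
for nm,q in(("start",a),("now",im)):
    print(nm,[int(q[int(round(v)),int(round(u))].mean()) for u,v in (proj(c,m+S@[.015,-.008,z*1e-3]) for z in range(-60,80,3))])
b=cv2.absdiff(a,im).max(2); print("bystander diff: wrench",b[222:275,300:330].max(),"bottle",b[290:335,305:340].max(),"stopper",b[225:246,408:432].max())
# nipple/shoulder height: cartridge axis check in top view
print("pred top centre scene",proj(c,m+S@[0,0,.067]))
w=get_calibration("wrist"); iw=snapshot("wrist"); g=cv2.cvtColor(iw,cv2.COLOR_RGB2GRAY)
for h in(.064,.067,.074): print(h,proj(w,m+S@[-.0009,-.0007,h]))
mk=((g[150:300,250:380]<45)*255).astype(np.uint8)
print([(np.array(cv2.boundingRect(k))+[250,150,0,0]) for k in cv2.findContours(mk,0,1)[0] if cv2.contourArea(k)>150])
```

```text
tcp in socket mm [-5.0000e-01 -9.0000e-02  1.2686e+02] F [ 0.1  0.2 -1.1]
start [72, 67, 67, 66, 65, 69, 74, 113, 100, 86, 81, 74, 72, 75, 72, 77, 71, 77, 91, 100, 92, 77, 98, 130, 135, 135, 135, 136, 135, 135, 136, 136, 135, 135, 135, 127, 121, 95, 95, 96, 95, 96, 96, 96, 97, 96, 96]
now [74, 67, 66, 66, 65, 70, 76, 115, 102, 87, 81, 75, 73, 76, 73, 77, 70, 78, 92, 102, 90, 67, 73, 76, 78, 77, 78, 104, 104, 104, 105, 104, 104, 104, 105, 103, 104, 91, 79, 103, 108, 126, 111, 81, 118, 139, 139]
bystander diff: wrench 39 bottle 4 stopper 4
pred top centre scene [151.54272758 191.62307367]
0.064 [313.20584003 252.8198114 ]
0.067 [313.18160166 254.48259613]
0.074 [313.12242416 258.54390756]
[array([250, 263,  41,   9]), array([338, 257,  42,  18]), array([289, 195,  57,  50])]
```

```bash
python3 -c "
from workcell import *
print(close_job())"
```

```text
the job is handed in; nothing more can be done
None
```

The cartridge is in the coupler with the sleeve sprung forward over it, and the gripper has let go and backed clear; the job was handed in at about 18 s, and no verdict was returned. The pixel check showed no change at the bottle or stopper; the wrench area differed a little, which I put down to the arm's shadow, as nothing touched it.

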